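# Rack the marking-out tools in order of length

### The arm

A 6-joint arm with a two-finger parallel gripper is mounted at the origin on the work surface; the furniture and walls round the work are solid. World frame = base frame: x ahead of the robot, y to its left, z up, the work surface at z = 0. Lengths are in mm, angles in rad, forces in N, time in s.
With the tool pointing down it reaches from about 350 to 875 mm from the base axis. Payload 4.2 kg.
Tool frame: the origin (TCP) lies on the mounting face of the last link; the fingertips stand 173 mm ahead of it and the grasp point (between the pads) lies grip_point_offset ahead of it (grip_point_offset is the distance from the TCP to the grasp point, in mm); z points along the fingers, y is the line along which they close (so a half turn about z gives the same grasp; the last joint's range is limited). The gripper opens to 85 mm and grips with 20 to 120 N. Pads are 22 mm wide; open, the fingers measure 114 mm over their backs; the gripper's body (76 mm by 85 mm) begins 54 mm behind the grasp point. The pads swing forward as they close: fully open they stand 13 mm farther back than shut.
Start: joints at [1.577, 0.385, 0.008, 0, -1.194, -0.259], TCP at [156.291, 605.122, 404.712] pointing down, gripper open.
Joint ranges: [-3.14, 3.14], [-1.21, 2.06], [-1.07, 1.41], [-3.16, 2.05], [-2.99, -0.16], [-3.1, 3.1]. Speed limits (rad/s): [2.79, 2.79, 3.14, 3.14, 3.14, 3.14].

### API

Orientations are given as a unit quaternion [x, y, z, w].
In Python, from bench import read_state, get_image, job_done, recognise, place_of, grip_point_offset gives the robot as it stands. The module is installed in compiled form; this text tells all that it offers.
- The arm moves only by the tool carry_out, never from a script. Its arguments are lists of equal length, an entry for each row: "slide": the shift along the tool's x, y, z in m, a list of three; "roll": the turn about the tool's z in degrees; "claw": the finger opening in m, from 0 to 0.0854. A call has 1 to 8 rows; each row is the pose to reach, as a shift and turn from the pose commanded when the call began, along the tool's axes at that moment; what a row does not reach only later rows make up. A row lasts 1/8 s, in which the tool goes at most 62.5 mm and 10.7 degrees, less where a joint would pass 70% of its speed; a pose out of reach is approached as far as the arm can. A call with a gripper value outside its range is refused whole. The fingers move at their own pace and stop on an object; the grip force is fixed at half the most. Time passes only in rows, so rows that repeat a pose let the fingers close. It gives the time, the measured TCP pose, the force, the opening and the grip force at its end, in the units of the state.
- read_state(): the state, without advancing time (a new reading comes with each control period).
- get_image(name): name is "scene" or "top" or "wrist"; returns a dict with "img" (420x560x3 uint8, red, green, blue), "z_map" (420x560 float32, mm along the optical axis (not along the pixel's ray), 0 where there is no reading), "mtx" (3x3 intrinsics, pixels), "world_from_camera" (4x4, takes a point from camera to world coordinates); the wrist camera has in their place "T_tool_cam" (4x4, takes a point from camera to tool coordinates, whose origin is the TCP and whose axes are the flange's). Camera axes: x right, y up, looking along -z (the intrinsics and any distortion apply to the point x, -y, -z); pixel columns grow to the right and rows downward; lengths in mm; the calibration is good to about 2 mm. A picture is of the moment at which its call begins: read the wrist's pose just before it.
- job_done(): hands the job in; it is judged then, once.
Trained networks look in a picture, given as the dict that the camera call returned (one of the last four; its "shot" number tells which), for a name from the list of things; names that differ only in an ending like _2 or _b are one class to them, and where a whole thing is asked for, a point or a joint stands for the part that bears it (a point fixed in the world has none). Each returns a list of dicts, best first, with "conf" (0 to 1); they miss things now and then, are a little off and sometimes report something else, mostly with a low value. They report only what shows in the picture. A call takes as long as a camera call.
- recognise(picture, thing): "at" ([column, row] in pixels, amid what is visible of it).
- place_of(picture, thing): "at" ([column, row] in pixels: a listed point, or the origin of a listed thing).
The state is a dict: "clock": time; "joints": joint angles; "joint_vel": joint speeds; "joint_efforts": joint torques, N m; "position": TCP position; "ee_rot": TCP orientation; "contact_force": force on the tool from outside, world axes, zero at the start; "wrist_torque": the same for the moment, N m; "gripper_width": finger opening in mm; "grasp_force": force on a finger pad.
Only numpy, scipy, OpenCV 4.12 (cv2) and the standard library are available. Lean on these libraries where they do the work, as an engineer would, in place of code of your own. Each camera call takes 0.05 s, during which the arm holds its last target. There are 200 camera calls.

### The job

Put the four marking-out tools (centre punch, deburring tool, scriber, pencil) away on the tool rack, one lying in the notches of each rest with its middle over the middle of the rest. They must run in order of length along the row: the shortest in the rest next to the angle clip, the longest in the rest next to the round knob. Either way round is fine for the points.

Things in the scene. Friction and masses are not known exactly. Their poses are not given: they have to be found in the camera images.
- punch_mid (a point): Centre punch, plain grey steel, the shortest of the four tools: 108 mm long, 12 mm thick, 12 mm high. Lies flat on the bench at the start. This point: on its centreline (half its thickness above the bench as it lies), half way along its length; y runs along its length. Grasp it here, across its length.
- deburrer_mid (a point): Deburring tool with a dark blue round handle and a short steel tip: 126 mm long, 15 mm thick, 15 mm high. Lies flat on the bench at the start. This point: on its centreline (half its thickness above the bench as it lies), half way along its length; y runs along its length. Grasp it here, across its length.
- scriber_mid (a point): Scriber, thin plain grey steel, pointed: 141 mm long, 10 mm thick, 10 mm high. Lies flat on the bench at the start. This point: on its centreline (half its thickness above the bench as it lies), half way along its length; y runs along its length. Grasp it here, across its length.
- pencil_mid (a point): Yellow-brown pencil, the longest of the four tools: 180 mm long, 8 mm thick, 8 mm high. Lies flat on the bench at the start. This point: on its centreline (half its thickness above the bench as it lies), half way along its length; y runs along its length. Grasp it here, across its length.
- rest_a: End rest of a row a, b, c, d of four alike, 75 mm apart, fixed to a board. Origin: centre of its underside, on the board (12 mm above the bench); x: the way a tool lies in it, y: along the row towards rest_a. Two black uprights, 9 mm thick, at x = -30 and +30 mm (51 mm clear between), each with a notch 22 mm wide at its floor, 24 mm above the origin; prongs flare to 34 mm apart at 40 mm height.
- rest_b: Second rest of a row a, b, c, d of four alike, 75 mm apart, fixed to a board. Origin: centre of its underside, on the board (12 mm above the bench); x: the way a tool lies in it, y: along the row towards rest_a. Two black uprights, 9 mm thick, at x = -30 and +30 mm (51 mm clear between), each with a notch 22 mm wide at its floor, 24 mm above the origin; prongs flare to 34 mm apart at 40 mm height.
- rest_c: Third rest of a row a, b, c, d of four alike, 75 mm apart, fixed to a board. Origin: centre of its underside, on the board (12 mm above the bench); x: the way a tool lies in it, y: along the row towards rest_a. Two black uprights, 9 mm thick, at x = -30 and +30 mm (51 mm clear between), each with a notch 22 mm wide at its floor, 24 mm above the origin; prongs flare to 34 mm apart at 40 mm height.
- rest_d: End rest of a row a, b, c, d of four alike, 75 mm apart, fixed to a board. Origin: centre of its underside, on the board (12 mm above the bench); x: the way a tool lies in it, y: along the row towards rest_a. Two black uprights, 9 mm thick, at x = -30 and +30 mm (51 mm clear between), each with a notch 22 mm wide at its floor, 24 mm above the origin; prongs flare to 34 mm apart at 40 mm height.
- end_clip: Drilled aluminium angle clip, 52 x 31 x 25 mm, with one upright leg. Fixed on the board at one end of the row, 53.5 mm beyond the middle of the end rest (rest_a or rest_d; which one differs from start to start). Origin: centre of its underside.
- end_knob: Round steel knob, 28 mm across, 24 mm high; marks the other end of the row. Fixed on the board at one end of the row, 53.5 mm beyond the middle of the end rest (rest_a or rest_d; which one differs from start to start). Origin: centre of its underside.

How it is judged (in metres and radians):
At the end, for the whole second after the job is handed in: From the angle clip to the knob the rests hold punch, deburring tool, scriber, pencil, at rest. Each lies in both notches (middle 24 to 37 mm above the rest's origin), its middle within 15 mm of the rest's middle seen from above, along the rest's x within 0.2 rad (((horizontal distance between end_clip and rest_a below 0.1 m and horizontal distance between punch_mid and rest_a below 0.015 m and z of punch_mid in the frame of rest_a between 0.024 and 0.037 m and angle between the y axis of punch_mid and the x axis of rest_a, either way round below 0.2 rad and horizontal distance between deburrer_mid and rest_b below 0.015 m and z of deburrer_mid in the frame of rest_b between 0.024 and 0.037 m and angle between the y axis of deburrer_mid and the x axis of rest_b, either way round below 0.2 rad and horizontal distance between scriber_mid and rest_c below 0.015 m and z of scriber_mid in the frame of rest_c between 0.024 and 0.037 m and angle between the y axis of scriber_mid and the x axis of rest_c, either way round below 0.2 rad and horizontal distance between pencil_mid and rest_d below 0.015 m and z of pencil_mid in the frame of rest_d between 0.024 and 0.037 m and angle between the y axis of pencil_mid and the x axis of rest_d, either way round below 0.2 rad) or (horizontal distance between end_clip and rest_d below 0.1 m and horizontal distance between punch_mid and rest_d below 0.015 m and z of punch_mid in the frame of rest_d between 0.024 and 0.037 m and angle between the y axis of punch_mid and the x axis of rest_d, either way round below 0.2 rad and horizontal distance between deburrer_mid and rest_c below 0.015 m and z of deburrer_mid in the frame of rest_c between 0.024 and 0.037 m and angle between the y axis of deburrer_mid and the x axis of rest_c, either way round below 0.2 rad and horizontal distance between scriber_mid and rest_b below 0.015 m and z of scriber_mid in the frame of rest_b between 0.024 and 0.037 m and angle between the y axis of scriber_mid and the x axis of rest_b, either way round below 0.2 rad and horizontal distance between pencil_mid and rest_a below 0.015 m and z of pencil_mid in the frame of rest_a between 0.024 and 0.037 m and angle between the y axis of pencil_mid and the x axis of rest_a, either way round below 0.2 rad))); the robot touches nothing.
It also fails if it takes over 102 s, if anything falls off the work surface, if the arm or the gripper's body presses on something with over 40 N, if the wrist force passes 120 N, or if a joint passes its speed limit or range.

## Working session

There is one attempt and no reset: what is moved stays moved. The work goes in short steps, Python scripts to look and compute and a tool call to move; the robot and the scene stay as the last step left them, time stands still between calls to the robot, and variables do not carry over. Pictures are saved under pics/ and viewed, at most 14 in all, crops included, and the job is handed in when it is done.

Besides the shell and the picture viewer there is one more tool, called after ">>>" as a command line: name --pt "numbers of a row" for each row, then --argument value for the rest. carry_out: Moves the arm, as the interface text tells. Its arguments: {"type":"object","properties":{"slide":{"type":"array"},"roll":{"type":"array"},"claw":{"type":"array"}},"required":["slide","roll","claw"]}

```bash
mkdir -p pics
cat > h.py <<'E'
import numpy as np, cv2
from bench import *
from scipy.spatial.transform import Rotation as R
def pose():
    s=read_state(); T=np.eye(4); T[:3,:3]=R.from_quat(s["ee_rot"]).as_matrix(); T[:3,3]=s["position"]; return T,s
def cam(name):
    T,s=pose(); p=get_image(name)
    p["W"]=p["world_from_camera"] if name!="wrist" else T@p["T_tool_cam"]
    return p
def save(p,f): cv2.imwrite("pics/"+f,p["img"][:,:,::-1])
def ray(p,uv):
    K=np.array(p["mtx"]); d=np.linalg.solve(K,[uv[0],uv[1],1.]); d=np.array([d[0],-d[1],-d[2]])
    W=np.array(p["W"]); return W[:3,3],W[:3,:3]@d
def onz(p,uv,z):
    o,d=ray(p,uv); return o+d*(z-o[2])/d[2]
def world(p,uv):
    u,v=int(round(uv[0])),int(round(uv[1])); o,d=ray(p,uv); return o+d*p["z_map"][v,u]
E
python3 - <<'E'
from h import *
T,s=pose(); print(s,grip_point_offset if not callable(grip_point_offset) else grip_point_offset()); print(T.round(3))
Z=dict(punch_mid=6,deburrer_mid=7.5,scriber_mid=5,pencil_mid=4,rest_a=12,end_clip=12,end_knob=12)
for c in ["top","scene","wrist"]:
    p=cam(c); save(p,c+"0.png"); print(c,p.keys(),np.array(p["W"]).round(2).tolist())
    for n,z in Z.items():
        for d in place_of(p,n)[:5]: print(n,np.round(d["at"],1),round(d["conf"],2),onz(p,d["at"],z).round(1),world(p,d["at"]).round(1) if 0<=d["at"][0]<559 and 0<=d["at"][1]<419 else "")
E
```

```text
{'clock': 0.0, 'joints': array([ 1.57660620e+00,  3.85563080e-01,  6.62138002e-03, -5.07901343e-04,
       -1.19398841e+00, -2.58596240e-01]), 'joint_vel': array([ 1.72903650e-04, -9.94228557e-04, -1.50713962e-03, -8.98436648e-04,
        5.91598370e-04, -7.72028943e-05]), 'joint_efforts': array([-2.16706330e-04, -3.92284262e+01,  1.88404620e+01,  4.18630511e+00,
       -4.53413857e-03,  5.67448126e-06]), 'position': array([156.22927064, 604.94684982, 403.61416546]), 'ee_rot': array([ 9.92010602e-01, -1.26149798e-01, -9.33393357e-05,  1.08869420e-03]), 'contact_force': array([-0.06356295, -0.58747045,  0.26614752]), 'wrist_torque': array([-0.00149772, -0.02497345,  0.04015599]), 'grasp_force': 0.0, 'gripper_width': 85.51508214561842} 154.70000000000002
[[ 9.68000e-01 -2.50000e-01 -0.00000e+00  1.56229e+02]
 [-2.50000e-01 -9.68000e-01 -2.00000e-03  6.04947e+02]
 [ 0.00000e+00  2.00000e-03 -1.00000e+00  4.03614e+02]
 [ 0.00000e+00  0.00000e+00  0.00000e+00  1.00000e+00]]
top dict_keys(['img', 'z_map', 'mtx', 'world_from_camera', 'shot', 'W']) [[-0.02, 1.0, -0.05, 427.18], [-1.0, -0.02,
[... 1364 characters left out ...]
448.5 157.8   1.3]
rest_a [358.  266.9] 0.91 [ 458.  -255.9   12. ] [ 456.1 -256.7   15. ]
rest_a [382.4 279.7] 0.89 [ 459.3 -326.5   12. ] [ 457.6 -327.    14.6]
rest_a [331.  258.6] 0.72 [ 440.3 -184.4   12. ] [ 418.8 -195.7   45.7]
rest_a [307.4 240.5] 0.69 [ 454.7 -100.    12. ] [ 452.9 -101.1   14.8]
rest_a [399.2 290.2] 0.21 [ 455.7 -375.8   12. ] [ 439.2 -379.8   37.3]
end_clip [401.1 292.8] 0.68 [ 451.6 -383.1   12. ] [ 437.8 -386.4   33.4]
end_knob [289.4 234.8] 0.45 [442.9 -48.5  12. ] [441.9 -49.2  13.6]
wrist dict_keys(['img', 'z_map', 'mtx', 'T_tool_cam', 'shot', 'W']) [[-0.25, 0.91, 0.32, 238.48], [-0.97, -0.24, -0.08, 583.38], [-0.0, -0.33, 0.94, 372.77], [0.0, 0.0, 0.0, 1.0]]
```

View pics/top0.png

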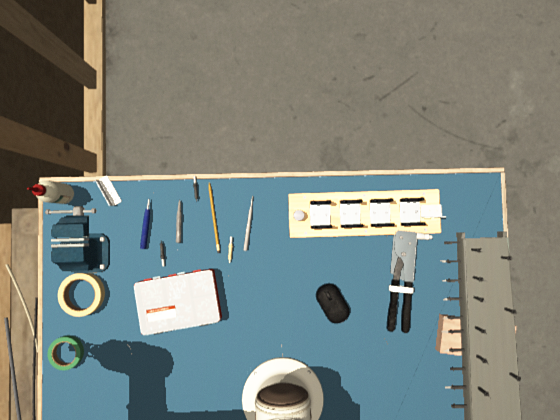

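View pics/wrist0.png

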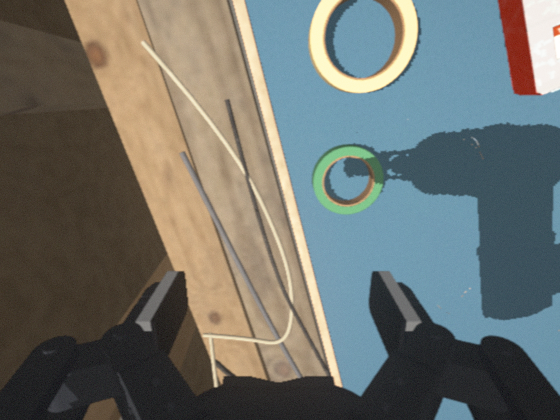

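The top view shows deburrer (147,223), punch (180,222), pencil (214,218) and scriber (249,223), plus stub decoys at (163,253), (196,188) and (230,250). On the rack the knob is at (299,216) and the clip at (432,211). So from the knob (y≈-53) the rests hold pencil, scriber, deburrer, punch. The wrist view shows only tape rolls and the bench edge, so I'll move over the tools.

>>> carry_out --pt "0.4 0.3 0" --pt "0.4 0.3 0" --pt "0.4 0.3 0" --pt "0.4 0.3 0" --pt "0.4 0.3 0" --pt "0.4 0.3 0" --pt "0.4 0.3 0" --pt "0.4 0.3 0" --roll '[-14.5,-14.5,-14.5,-14.5,-14.5,-14.5,-14.5,-14.5]' --claw '[0.06,0.06,0.06,0.06,0.06,0.06,0.06,0.06]'

```text
clock: 2.2
position: [469.5, 212.9, 405.2]
ee_rot: [1.0, 0.0, 0.0, -0.0]
contact_force: [0.5, 1.2, 0.3]
gripper_width: 60.1
grasp_force: 0.0
```

>>> carry_out --pt "0.02 0 0" --pt "0.02 0 0" --pt "0.02 0 0" --pt "0.02 0 0" --roll '[0,0,0,0]' --claw '[0.06,0.06,0.06,0.06]'

```text
clock: 2.7
position: [487.8, 215.2, 404.8]
ee_rot: [1.0, 0.001, -0.0, -0.0]
contact_force: [0.3, 0.7, -0.5]
gripper_width: 59.8
grasp_force: 0.0
```

```bash
cat > look.py <<'E'
from h import *
import sys
T,s=pose(); print(s["clock"],T.round(3).tolist())
Z=dict(punch_mid=6,deburrer_mid=7.5,scriber_mid=5,pencil_mid=4,rest_a=12,end_clip=12,end_knob=12)
p=cam("wrist"); save(p,sys.argv[1]); np.savez("last.npz",**{k:p[k] for k in("img","z_map","mtx","W")})
for n in sys.argv[2:]:
    for d in place_of(p,n)[:5]: print(n,np.round(d["at"],1),round(d["conf"],2),onz(p,d["at"],Z[n]).round(1),world(p,d["at"]).round(1))
E
python3 look.py w1.png punch_mid deburrer_mid scriber_mid pencil_mid
```

```text
2.7 [[1.0, 0.002, -0.0, 487.787], [0.002, -1.0, 0.0, 215.151], [-0.0, -0.0, -1.0, 404.825], [0.0, 0.0, 0.0, 1.0]]
deburrer_mid [176.  209.8] 0.75 [441.5 337.8   7.5] [443.7 335.8  13.5]
scriber_mid [392. 213.] 0.69 [436.7  75.9   5. ] [437.5  76.8   7.3]
scriber_mid [548.5 201.2] 0.61 [ 452.  -110.5    5. ] [ 454.6 -103.3   13.2]
pencil_mid [320.8 202.1] 0.69 [450.3 163.1   4. ] [451.  163.4   6.3]
```

View pics/w1.png

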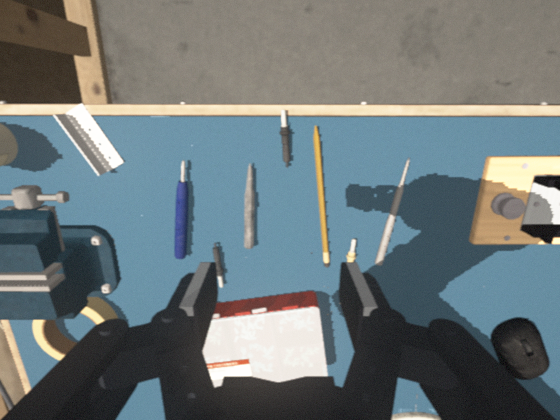

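The wrist view shows the deburrer (184,162)–(180,257), punch (252,165)–(249,247), pencil (317,127)–(327,264) and scriber (407,160)–(378,264). I'll refine these ends by segmentation and check them against the given lengths.

```bash
cat > tools.py <<'E'
from h import *
import sys
E=eval(sys.argv[1])
p=dict(np.load("last.npz")); img=p["img"].astype(np.float32)
Z=dict(punch=(6,108),deburrer=(7.5,126),scriber=(5,141),pencil=(4,180))
lab=cv2.cvtColor(p["img"],cv2.COLOR_RGB2LAB).astype(np.float32)
def lim(n): return E[n]
for n,(a,b) in E.items():
    z,L=Z[n]; a,b=np.array(a,float),np.array(b,float)
    u=(b-a)/np.linalg.norm(b-a); w=np.array([-u[1],u[0]])
    t=np.arange(-14,np.linalg.norm(b-a)+14,.5); k=np.arange(-12,12.5,.5)
    g=a+t[:,None,None]*u+k[None,:,None]*w
    S=cv2.remap(lab,g[...,0].astype(np.float32),g[...,1].astype(np.float32),1)
    bg=np.median(S[:,np.abs(k)>9],axis=1,keepdims=True)
    D=(np.abs(S-bg)[...,1:].sum(2)+.3*np.abs(S-bg)[...,0])>9
    N,l,st,_=cv2.connectedComponentsWithStats(D.astype(np.uint8)); i=1+np.argmax(st[1:,4])
    ys,xs=np.nonzero(l==i)
    P=np.array([onz(p,g[y,x],z)[:2] for y,x in zip(ys,xs)])
    c,v=P.mean(0),np.linalg.svd(P-P.mean(0),full_matrices=False)[2][0]; v*=np.sign(v[0])
    s=(P-c)@v; q=(P-c)@np.array([-v[1],v[0]]); m=c+v*(s.min()+s.max())/2
    e=(onz(p,a,z)+onz(p,b,z))/2
    print(n,"mid",m.round(1),"len",round(np.ptp(s)),L,"wid",round(np.ptp(q)),"ang deg",np.degrees(np.arctan2(v[1],v[0])).round(1),"| hand mid",e[:2].round(1),np.linalg.norm(onz(p,a,z)-onz(p,b,z)).round(),"h",round(float(np.median([world(p,g[y,x])[2] for y,x in zip(ys,xs)])),1))
E
python3 tools.py "dict(deburrer=((184,162),(180,257)),punch=((252,165),(249,247)),pencil=((317,127),(327,264)),scriber=((407,160),(378,264)))"
```

```text
deburrer mid [438.4 328.9] len 130 126 wid 24 ang deg -7.8 | hand mid [438.8 331. ] 123.0 h 9.6
punch mid [444. 248.] len 110 108 wid 19 ang deg -2.4 | hand mid [443.6 248.1] 105.0 h 7.5
pencil mid [451.3 162.2] len 181 180 wid 12 ang deg 6.9 | hand mid [452.3 161.3] 174.0 h 4.4
scriber mid [428.5  76.5] len 155 141 wid 32 ang deg -8.2 | hand mid [434.2  76. ] 137.0 h 0.2
```

>>> carry_out --pt "-0.036 0.053 0.12" --pt "-0.036 0.053 0.12" --pt "-0.036 0.053 0.12" --pt "-0.036 0.053 0.12" --pt "-0.036 0.053 0.12" --roll '[-6,-6,-6,-6,-6]' --claw '[0.025,0.025,0.025,0.025,0.025]'

```text
clock: 3.58
position: [453.7, 162.8, 286.4]
ee_rot: [0.999, 0.053, 0.002, -0.001]
contact_force: [-0.0, 0.4, 0.0]
gripper_width: 24.9
grasp_force: 0.0
```

```bash
python3 look.py w2.png pencil_mid punch_mid scriber_mid
python3 - <<'E'
from h import *
p=dict(np.load("last.npz")); T,_=pose()
# points nearer than 200mm => fingers, in tool frame
v,u=np.nonzero((p["z_map"]>20)&(p["z_map"]<215)); Q=[]
for a,b in zip(u[::3],v[::3]): Q.append(world(p,(a,b)))
Q=(np.c_[np.array(Q),np.ones(len(Q))]@np.linalg.inv(T).T)[:,:3]
for s in (1,-1):
    q=Q[(Q[:,1]*s>0)&(np.abs(Q[:,0])<25)&(np.abs(Q[:,1])<60)]; print(s,len(q),np.percentile(q[:,2],[50,95,99,100]).round(1)); t=q[q[:,2]>q[:,2].max()-8]; print(t.min(0).round(1),t.max(0).round(1))
E
```

```text
3.575 [[0.994, 0.106, 0.004, 453.738], [0.106, -0.994, 0.002, 162.757], [0.004, -0.002, -1.0, 286.414], [0.0, 0.0, 0.0, 1.0]]
pencil_mid [280.8 206.1] 0.7 [453.3 160.5   4. ] [453.5 160.6   4.6]
punch_mid [171.2 202.9] 0.61 [447.4 249.7   6. ] [448.7 248.5   9.8]
scriber_mid [380.1 236.7] 0.79 [435.3  74.    5. ] [436.1  74.8   7. ]
1 6486 [103.1 145.8 163.6 173.6]
[ -8.3  11.9 165.7] [ 12.5  23.1 173.6]
-1 6508 [103.1 146.1 164.  173.6]
[ -9.1 -25.4 165.6] [ 12.7 -12.9 173.6]
```

View pics/w2.png

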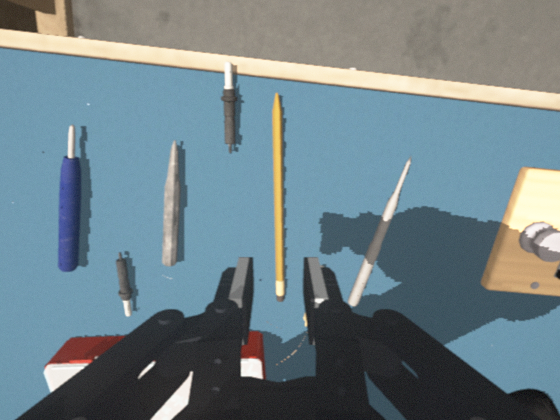

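The closer view shows the pencil (277,94)–(281,299), deburrer (72,126)–(67,270), punch (174,142)–(169,264) and scriber (409,160)–(355,304). The fingertips are 173.6 mm ahead of the TCP at 25 mm opening.

```bash
python3 tools.py "dict(deburrer=((72,126),(67,270)),punch=((174,142),(169,264)),pencil=((277,94),(281,299)),scriber=((409,160),(355,304)))"
python3 - <<'E'
from h import *
p=dict(np.load("last.npz"))
for n,a,b,z in [("d",(72,126),(67,270),7.5),("pu",(174,142),(169,264),6),("pe",(277,94),(281,299),4),("s",(409,160),(355,304),5)]:
    d=onz(p,a,z)-onz(p,b,z); print(n,np.degrees(np.arctan2(d[1],d[0])).round(1))
E
```

```text
deburrer mid [438.4 331.7] len 131 126 wid 20 ang deg -7.6 | hand mid [438.7 331.4] 126.0 h 10.4
punch mid [443.7 249.1] len 111 108 wid 22 ang deg -3.9 | hand mid [443.9 249.6] 106.0 h 6.8
pencil mid [451.5 161.7] len 181 180 wid 12 ang deg 6.9 | hand mid [451.9 161.7] 177.0 h 4.6
scriber mid [431.1  75.3] len 149 141 wid 23 ang deg -7.4 | hand mid [434.4  74. ] 136.0 h 5.4
d -7.7
pu -2.3
pe 7.1
s -7.5
```

>>> carry_out --pt "-0.002 0.001 0.05" --pt "-0.002 0.001 0.09" --pt "-0.002 0.001 0.1" --pt "-0.002 0.001 0.1" --roll '[-1,-1,-1,-1]' --claw '[0.025,0.025,0.025,0.025]'

```text
clock: 4.28
position: [451.2, 160.8, 185.0]
ee_rot: [0.998, 0.061, 0.0, 0.0]
contact_force: [0.4, -0.5, 0.1]
gripper_width: 24.6
grasp_force: 0.0
```

>>> carry_out --pt "0 -0.001 0.005" --pt "0 -0.001 0.0085" --pt "0 -0.001 0.0085" --pt "0 -0.001 0.0085" --pt "0 -0.001 0.0085" --pt "0 -0.001 0.0085" --pt "0 -0.001 0.0085" --roll '[0,0,0,0,0,0,0]' --claw '[0.025,0.025,0.012,0.004,0.002,0.002,0.002]'

```text
clock: 5.15
position: [450.7, 161.5, 176.7]
ee_rot: [0.998, 0.061, 0.0, -0.0]
contact_force: [-1.5, -1.3, 6.3]
gripper_width: 4.8
grasp_force: 60.2
```

>>> carry_out --pt "0 0 -0.01" --pt "0 0 -0.03" --pt "0 0 -0.07" --pt "0 0 -0.11" --pt "0 0 -0.11" --pt "0 0 -0.11" --roll '[0,0,0,0,0,0]' --claw '[0.002,0.002,0.002,0.002,0.002,0.002]'

```text
clock: 5.9
position: [450.1, 161.1, 286.1]
ee_rot: [0.998, 0.061, -0.0, -0.0]
contact_force: [-0.2, -0.8, -0.5]
gripper_width: 4.8
grasp_force: 59.4
```

```bash
python3 look.py w3.png punch_mid scriber_mid deburrer_mid rest_a end_knob; python3 -c "
from h import *
print(read_state()['gripper_width'],read_state()['grasp_force'])"
```

```text
5.9 [[0.993, 0.122, -0.0, 450.13], [0.122, -0.993, 0.0, 161.104], [-0.0, -0.0, -1.0, 286.076], [0.0, 0.0, 0.0, 1.0]]
punch_mid [169.3 197.4] 0.81 [445.9 248.7   6. ] [447.4 247.4  10.2]
scriber_mid [377.9 231.1] 0.77 [436.8  74.5   5. ] [437.7  75.3   7.2]
deburrer_mid [ 65.8 190.7] 0.77 [442.1 330.3   7.5] [443.4 328.   11.1]
end_knob [529.6 233.8] 0.62 [452.2 -46.8  12. ] [454.3 -41.5  17.9]
5.210575837860891 59.44720208644867
```

View pics/w3.png

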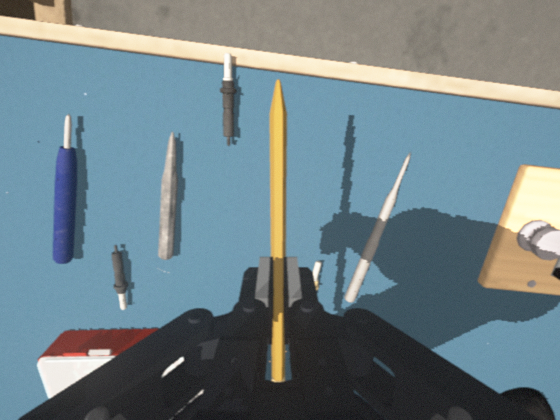

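The pencil is held level between the pads, (278,82) to (278,380). Next I'll view the rack.

>>> carry_out --pt "0 0 -0.06" --pt "-0.044 0.357 -0.1" --pt "-0.044 0.357 -0.1" --pt "-0.044 0.357 -0.1" --pt "-0.044 0.357 -0.1" --pt "-0.044 0.357 -0.1" --pt "-0.044 0.357 -0.1" --pt "-0.044 0.357 -0.1" --roll '[7,7,7,7,7,7,7,7]' --claw '[0.002,0.002,0.002,0.002,0.002,0.002,0.002,0.002]'

```text
clock: 7.2
position: [450.3, -201.0, 385.8]
ee_rot: [1.0, -0.003, -0.0, 0.0]
contact_force: [0.8, -0.4, -1.1]
gripper_width: 5.0
grasp_force: 59.4
```

>>> carry_out --pt "0 0 0" --pt "0 0 0" --roll '[0,0]' --claw '[0.002,0.002]'

```text
clock: 7.45
position: [450.6, -197.3, 385.9]
ee_rot: [1.0, 0.001, -0.0, -0.0]
contact_force: [-0.6, -0.8, -0.5]
gripper_width: 4.7
grasp_force: 59.4
```

```bash
python3 look.py w4.png rest_a end_knob end_clip
```

```text
7.45 [[1.0, 0.002, -0.001, 450.558], [0.002, -1.0, 0.0, -197.32], [-0.001, -0.0, -1.0, 385.922], [0.0, 0.0, 0.0, 1.0]]
rest_a [259.6 171.6] 0.92 [ 456.5 -177.7   12. ] [ 456.8 -177.7   13.4]
rest_a [400.8 173.1] 0.81 [ 455.  -330.9   12. ] [ 455.2 -330.5   12.9]
rest_a [330.3 177.8] 0.75 [ 449.7 -254.7   12. ] [ 450.3 -254.3   14.4]
rest_a [192.5 174.2] 0.7 [ 453.6 -104.7   12. ] [ 454.2 -105.4   14.6]
rest_a [ 35.9 185.1] 0.69 [441.1  68.7  12. ] [439.7  72.7   6.8]
end_knob [141.4 172.6] 0.64 [455.3 -49.3  12. ] [460.5 -59.   34.3]
end_clip [448.1 173.2] 0.94 [ 454.9 -382.2   12. ] [ 454.8 -382.6   11.2]
```

View pics/w4.png

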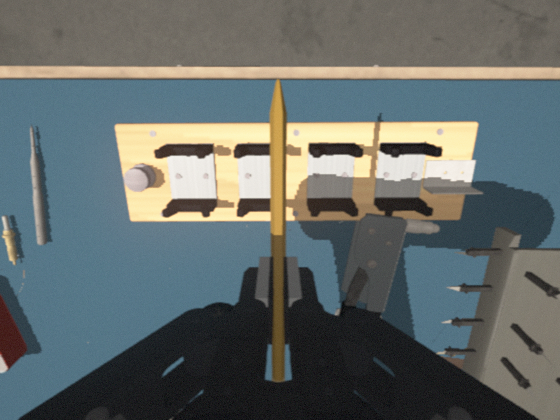

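The rack view shows knob (140,178), rests at columns ~193, 260, 330 and 400, and the clip at (450,175). I'll locate the uprights from depth.

```bash
cat > rack.py <<'E'
from h import *
p=dict(np.load("last.npz")); K=p["mtx"]; z=p["z_map"]; v,u=np.nonzero(z>0)
X=np.c_[(u-K[0,2])/K[0,0],-(v-K[1,2])/K[1,1],-np.ones(len(u))]*z[v,u][:,None]
X=X@p["W"][:3,:3].T+p["W"][:3,3]; c=p["img"][v,u].astype(int)
A=X[(X[:,0]>395)&(X[:,0]<520)&(X[:,2]>25)&(X[:,2]<62)&(c.sum(1)<150)]
C=[]
for y0 in (-105,-180,-255,-330):
    a=A[np.abs(A[:,1]-y0)<36]; o=[]
    for s in (a[a[:,0]>455],a[a[:,0]<=455]):
        t=s[s[:,2]>44]
        o.append((len(s),s.min(0).round(1).tolist(),s.max(0).round(1).tolist(),t.mean(0).round(1).tolist() if len(t) else 0))
    print(y0,*o,sep="\n  ")
w=(c.min(1)>140)&(np.abs(X[:,2]-14)<6)&(X[:,0]>395)&(X[:,0]<520)
for y0 in (-105,-180,-255,-330):
    a=X[w&(np.abs(X[:,1]-y0)<36)]; 
    if len(a): print("plate",y0,len(a),np.percentile(a,[2,98],axis=0).round(1).tolist())
b=X[(np.abs(X[:,2]-12)<5)&(c[:,0]-c[:,2]>60)&(c[:,0]>180)&(X[:,0]>390)&(X[:,0]<525)&(X[:,1]<0)]
print("board",cv2.minAreaRect(b[:,:2].astype(np.float32)))
E
python3 rack.py
```

```text
Traceback (most recent call last):
  File "rack.py", line 11, in <module>
    o.append((len(s),s.min(0).round(1).tolist(),s.max(0).round(1).tolist(),t.mean(0).round(1).tolist() if len(t) else 0))
                     ~~~~~^^^
ValueError: zero-size array to reduction operation minimum which has no identity
```

```bash
sed -i 's/^        t=s\[/        if not len(s): o.append(0); continue\n        t=s[/' rack.py; python3 rack.py
```

```text
-105
  (99, [479.5, -128.5, 25.0], [487.3, -84.2, 49.5], [484.3, -102.4, 47.4])
  0
-180
  (152, [480.4, -187.7, 26.1], [487.7, -156.8, 50.8], [485.0, -161.9, 47.4])
  (9, [421.8, -182.8, 25.2], [427.7, -163.1, 47.5], [421.8, -163.1, 47.5])
-255
  (458, [480.5, -276.6, 25.1], [488.2, -229.2, 52.3], [484.8, -257.6, 49.0])
  (534, [420.3, -277.3, 25.0], [428.7, -229.2, 53.1], [425.1, -255.0, 49.3])
-330
  (539, [480.6, -350.5, 25.1], [488.7, -303.1, 53.5], [485.0, -330.2, 49.4])
  (566, [419.6, -353.2, 25.0], [429.0, -303.0, 52.6], [425.2, -329.2, 49.1])
plate -105 4639 [[400.8, -139.7, 9.4], [505.5, -70.6, 15.2]]
plate -180 3532 [[401.0, -214.8, 9.4], [505.5, -145.0, 15.0]]
plate -255 2834 [[451.4, -289.7, 9.3], [506.6, -220.1, 15.0]]
plate -330 2772 [[449.2, -364.5, 9.4], [507.6, -295.4, 15.2]]
board ((453.606201171875, -215.99920654296875), (109.1878433227539, 378.64569091796875), 0.3685317039489746)
```

Run:
```python
from h import *
p=dict(np.load("last.npz")); T,_=pose(); print(T[:3,3])
z=T[2,3]-172.7; a,b=onz(p,(278.5,82),z),onz(p,(278.5,381),z); print(a,b,(a+b)/2-T[:3,3],np.linalg.norm(a-b))
for r in (95,120,160,200,230,300,340): print(world(p,(278,r)).round(1))
```

```text
[ 450.64193591 -197.4525398   386.2593107 ]
[ 540.25178057 -197.81934744  213.5593107 ] [ 381.49119399 -198.03707581  213.5593107 ] [  10.22955137   -0.47567183 -172.7       ] 158.76073587891509
[ 535.3 -197.6  213.5]
[ 525.4 -197.6  214.7]
[ 508.3 -197.6  214. ]
[ 490.3 -197.7  215.1]
[ 475.6 -197.7  215.3]
[ 437.2 -197.7  215.5]
[ 411.7 -197.7  215.1]
```

>>> carry_out --pt "0.004 -0.05 0" --pt "0.004 -0.094 0.03" --pt "0.004 -0.094 0.08" --pt "0.004 -0.094 0.12" --pt "0.004 -0.094 0.145" --pt "0.004 -0.094 0.145" --pt "0.004 -0.094 0.145" --roll '[0,0,0,0,0,0,0]' --claw '[0.002,0.002,0.002,0.002,0.002,0.002,0.002]'

```text
clock: 8.52
position: [455.1, -104.1, 242.2]
ee_rot: [1.0, 0.001, 0.001, 0.0]
contact_force: [-0.9, -0.5, 0.5]
gripper_width: 5.0
grasp_force: 59.4
```

>>> carry_out --pt "0 0 0.015" --pt "0 0 0.025" --pt "0 0 0.028" --pt "0 0 0.028" --roll '[0,0,0,0]' --claw '[0.002,0.002,0.002,0.002]'

```text
clock: 9.02
position: [454.6, -104.3, 213.5]
ee_rot: [1.0, 0.0, 0.0, 0.0]
contact_force: [0.6, -0.1, -0.0]
gripper_width: 4.8
grasp_force: 59.4
```

>>> carry_out --pt "0 0 0.001" --pt "0 0 0.001" --pt "0 0 0.001" --pt "0 0 0.001" --pt "0 0 -0.02" --pt "0 0 -0.07" --pt "0 0 -0.12" --pt "0 0 -0.12" --roll '[0,0,0,0,0,0,0,0]' --claw '[0.008,0.012,0.02,0.025,0.025,0.025,0.025,0.025]'

```text
clock: 10.02
position: [455.5, -104.3, 337.3]
ee_rot: [1.0, 0.0, 0.005, -0.0]
contact_force: [-0.3, -0.1, -0.4]
gripper_width: 24.8
grasp_force: 0.0
```

```bash
python3 look.py w5.png pencil_mid scriber_mid rest_a
```

```text
10.025 [[1.0, 0.001, 0.01, 455.467], [0.001, -1.0, 0.0, -104.278], [0.01, -0.0, -1.0, 337.271], [0.0, 0.0, 0.0, 1.0]]
pencil_mid [280.3 199.9] 0.67 [ 446.  -106.8    4. ] [ 457.6 -106.5   41.2]
scriber_mid [ 99.1 207. ] 0.82 [438.9  72.2   5. ] [439.5  71.1   6.8]
rest_a [354.2 194.2] 0.9 [ 454.2 -177.1   12. ] [ 454.7 -176.6   13.7]
rest_a [276.2 192.4] 0.7 [ 455.9 -102.8   12. ] [ 464.8 -103.    42.8]
rest_a [434.3 197.4] 0.7 [ 451.  -253.8   12. ] [ 451.6 -252.7   14.2]
rest_a [514.6 194.5] 0.63 [ 453.9 -329.7   12. ] [ 454.4 -328.3   13.9]
```

View pics/w5.png

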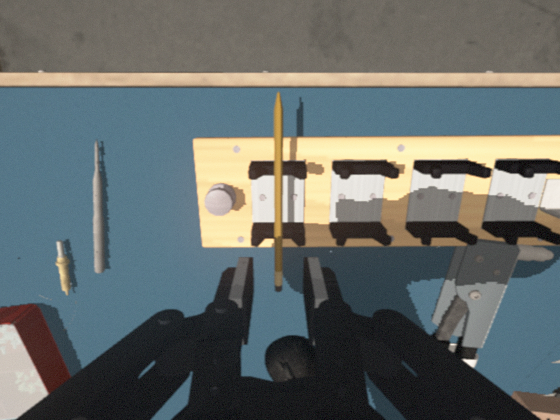

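The pencil lies in the notches beside the knob (278,93–291), about 41 mm high. The scriber is at (98,141)–(100,272).

```bash
python3 tools.py "dict(scriber=((98,141),(100,272)))"
```

```text
scriber mid [434.3  72.3] len 142 141 wid 18 ang deg -9.1 | hand mid [434.8  73. ] 139.0 h 4.5
```

>>> carry_out --pt "-0.021 -0.06 0" --pt "-0.021 -0.12 0.01" --pt "-0.021 -0.178 0.05" --pt "-0.021 -0.178 0.05" --pt "-0.021 -0.178 0.05" --pt "-0.021 -0.178 0.05" --roll '[7.5,7.5,7.5,7.5,7.5,7.5]' --claw '[0.025,0.025,0.025,0.025,0.025,0.025]'

```text
clock: 10.98
position: [433.6, 72.9, 283.3]
ee_rot: [0.998, -0.066, 0.0, 0.0]
contact_force: [0.2, 0.6, 0.1]
gripper_width: 25.1
grasp_force: 0.0
```

```bash
python3 look.py w6.png scriber_mid
```

```text
10.975 [[0.991, -0.132, -0.0, 433.568], [-0.132, -0.991, -0.0, 72.884], [0.0, 0.0, -1.0, 283.338], [0.0, 0.0, 0.0, 1.0]]
scriber_mid [275.3 201.3] 0.98 [437.6  74.1   5. ] [438.5  74.    7.5]
scriber_mid [ 61.5 220.5] 0.53 [444.5 250.8   5. ] [446.1 246.6  10.4]
```

View pics/w6.png

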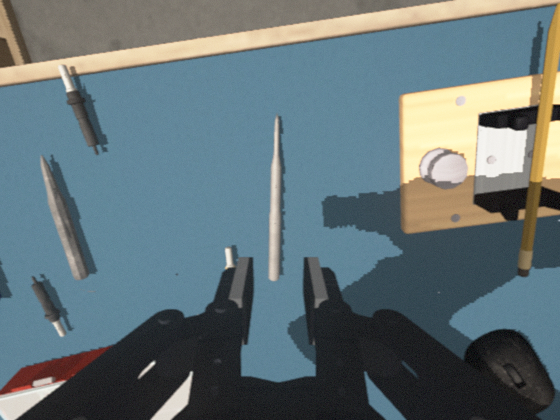

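The scriber is centred between the fingers at (279,117)–(274,280), turned slightly from the tool axis.

```bash
python3 tools.py "dict(scriber=((279,117),(274,280)))"
```

```text
scriber mid [434.7  73.7] len 142 141 wid 14 ang deg -8.9 | hand mid [433.9  73.8] 139.0 h 5.7
```

>>> carry_out --pt "0.001 -0.001 0.05" --pt "0.001 -0.001 0.095" --pt "0.001 -0.001 0.107" --pt "0.001 -0.001 0.107" --pt "0.001 -0.001 0.107" --pt "0.001 -0.001 0.107" --pt "0.001 -0.001 0.107" --pt "0.001 -0.001 0.107" --roll '[1.3,1.3,1.3,1.3,1.3,1.3,1.3,1.3]' --claw '[0.025,0.025,0.025,0.025,0.015,0.004,0.002,0.002]'

```text
clock: 12.08
position: [435.3, 74.9, 177.6]
ee_rot: [0.997, -0.076, 0.002, -0.001]
contact_force: [-0.5, -0.2, 6.8]
gripper_width: 5.3
grasp_force: 59.4
```

>>> carry_out --pt "0 0 0" --pt "0 0 -0.02" --pt "0 0 -0.07" --pt "0 0 -0.13" --pt "0 0 -0.19" --pt "0 0 -0.19" --pt "0 0 -0.19" --roll '[0,0,0,0,0,0,0]' --claw '[0.002,0.002,0.002,0.002,0.002,0.002,0.002]'

```text
clock: 12.95
position: [433.8, 74.3, 366.0]
ee_rot: [0.997, -0.077, -0.0, -0.0]
contact_force: [-0.1, -0.3, -0.3]
gripper_width: 5.7
grasp_force: 58.7
```

>>> carry_out --pt "0.058 0.247 0" --pt "0.058 0.247 0" --pt "0.058 0.247 0" --pt "0.058 0.247 0" --pt "0.058 0.247 0" --pt "0.058 0.247 0.05" --pt "0.058 0.247 0.08" --pt "0.058 0.247 0.08" --roll '[-8.8,-8.8,-8.8,-8.8,-8.8,-8.8,-8.8,-8.8]' --claw '[0.002,0.002,0.002,0.002,0.002,0.002,0.002,0.002]'

```text
clock: 13.95
position: [452.9, -177.8, 283.0]
ee_rot: [1.0, 0.0, -0.004, -0.0]
contact_force: [0.2, 0.0, 0.2]
gripper_width: 5.5
grasp_force: 58.9
```

```bash
python3 look.py w7.png rest_a
```

```text
13.95 [[1.0, 0.001, -0.009, 452.91], [0.001, -1.0, 0.001, -177.768], [-0.009, -0.001, -1.0, 282.981], [0.0, 0.0, 0.0, 1.0]]
rest_a [471.3 205.4] 0.98 [ 453.3 -329.6   12. ] [ 454.1 -328.1   14.3]
rest_a [274.8 205.6] 0.92 [ 453.2 -175.4   12. ] [ 488.4 -176.6  111.3]
rest_a [183.6 203.8] 0.9 [ 454.7 -103.9   12. ] [ 455.3 -104.5   13.8]
rest_a [278.8 272.8] 0.67 [ 392.7 -178.6   12. ] [ 453.4 -178.4  111.9]
rest_a [376.  207.9] 0.59 [ 451.3 -255.    12. ] [ 452.  -254.4   14.1]
```

View pics/w7.png

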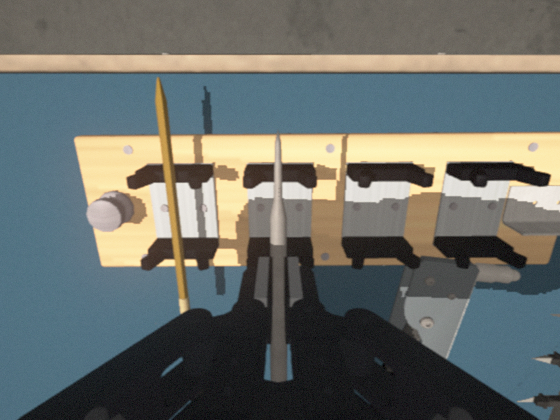

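The scriber hangs aligned over the second rest (278,136–380), and the pencil is undisturbed. Lowering.

>>> carry_out --pt "0.001 0 0.03" --pt "0.001 0 0.055" --pt "0.001 0 0.065" --pt "0.001 0 0.065" --pt "0.001 0 0.065" --roll '[0,0,0,0,0]' --claw '[0.002,0.002,0.002,0.002,0.002]'

```text
clock: 14.68
position: [455.8, -178.4, 222.5]
ee_rot: [1.0, 0.0, 0.001, 0.0]
contact_force: [-0.2, 0.1, -0.3]
gripper_width: 5.6
grasp_force: 58.9
```

>>> carry_out --pt "-0.001 0 0.006" --pt "-0.001 0 0.008" --pt "-0.001 0 0.008" --pt "-0.001 0 0.008" --roll '[0,0,0,0]' --claw '[0.002,0.002,0.002,0.002]'

```text
clock: 15.18
position: [454.1, -178.4, 213.5]
ee_rot: [1.0, 0.0, -0.0, 0.0]
contact_force: [-0.6, 0.9, 4.7]
gripper_width: 5.7
grasp_force: 59.5
```

>>> carry_out --pt "0 0 0.001" --pt "0 0 0.001" --pt "0 0 0.001" --pt "0 0 0.001" --pt "0 0 -0.02" --pt "0 0 -0.07" --pt "0 0 -0.12" --pt "0 0 -0.12" --roll '[0,0,0,0,0,0,0,0]' --claw '[0.008,0.012,0.02,0.03,0.03,0.03,0.03,0.03]'

```text
clock: 16.18
position: [455.2, -178.6, 337.2]
ee_rot: [1.0, 0.0, 0.005, 0.001]
contact_force: [-0.6, -0.2, 0.0]
gripper_width: 29.9
grasp_force: 0.0
```

```bash
python3 look.py w8.png scriber_mid pencil_mid rest_a
```

```text
16.175 [[1.0, 0.001, 0.01, 455.202], [0.001, -1.0, -0.001, -178.558], [0.01, 0.001, -1.0, 337.235], [0.0, 0.0, 0.0, 1.0]]
scriber_mid [278.6 205.8] 0.76 [ 439.9 -179.9    5. ] [ 452.4 -179.8   42.6]
pencil_mid [194.3 197.9] 0.65 [447.8 -97.2   4. ] [ 458.8 -107.    40. ]
rest_a [275.8 195.4] 0.97 [ 452.7 -177.3   12. ] [ 461.9 -177.4   42.9]
rest_a [437.7 193.6] 0.94 [ 454.4 -331.3   12. ] [ 455.3 -329.7   15.2]
rest_a [201.2 194.5] 0.85 [ 453.6 -106.2   12. ] [ 454.4 -106.9   14.8]
rest_a [357.5 195.1] 0.6 [ 452.9 -255.1   12. ] [ 453.3 -254.8   13.4]
```

View pics/w8.png

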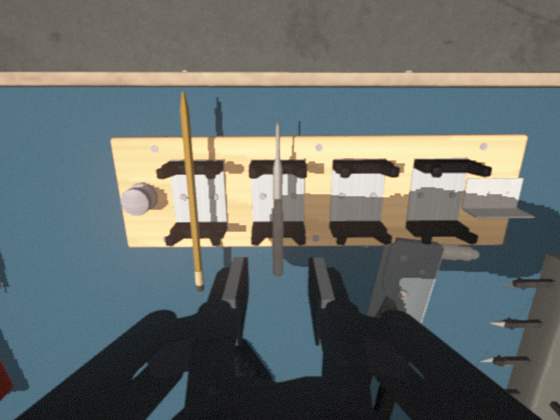

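The scriber lies in the notches of the second rest (278,123–276). Next is the deburrer.

>>> carry_out --pt "-0.016 -0.51 0" --pt "-0.016 -0.51 0" --pt "-0.016 -0.51 0" --pt "-0.016 -0.51 0" --pt "-0.016 -0.51 0" --pt "-0.016 -0.51 0" --pt "-0.016 -0.51 0" --pt "-0.016 -0.51 0" --roll '[7.7,7.7,7.7,7.7,7.7,7.7,7.7,7.7]' --claw '[0.03,0.03,0.03,0.03,0.03,0.03,0.03,0.03]'

```text
clock: 17.38
position: [437.7, 323.3, 331.5]
ee_rot: [0.998, -0.067, -0.001, 0.001]
contact_force: [0.9, -0.1, -0.3]
gripper_width: 30.0
grasp_force: 0.0
```

>>> carry_out --pt "0 0 0.03" --pt "0 0 0.05" --pt "0 0 0.05" --pt "0 0 0.05" --roll '[0,0,0,0]' --claw '[0.03,0.03,0.03,0.03]'

```text
clock: 17.88
position: [438.6, 321.4, 283.2]
ee_rot: [0.998, -0.067, 0.0, 0.0]
contact_force: [0.0, 0.0, -0.3]
gripper_width: 29.9
grasp_force: 0.0
```

```bash
python3 look.py w9.png deburrer_mid punch_mid
```

```text
17.875 [[0.991, -0.134, 0.0, 438.575], [-0.134, -0.991, -0.001, 321.442], [0.0, 0.001, -1.0, 283.162], [0.0, 0.0, 0.0, 1.0]]
deburrer_mid [262.6 203.5] 0.71 [443.1 332.7   7.5] [445.  332.2  13.4]
punch_mid [367.7 187.6] 0.98 [444.5 248.6   6. ] [445.7 249.5   9.8]
```

View pics/w9.png

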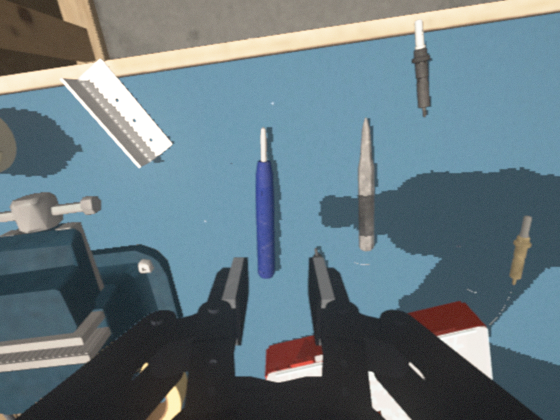

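The deburrer is at (263,128)–(266,277), left of the finger centre, and the punch at (367,119)–(366,250).

```bash
python3 tools.py "dict(deburrer=((263.5,128),(265.5,277)),punch=((367,119),(366,250)))"
```

```text
deburrer mid [438.5 331.6] len 129 126 wid 21 ang deg -8.4 | hand mid [438.7 331.8] 126.0 h 10.7
punch mid [443.7 249.4] len 110 108 wid 17 ang deg -2.6 | hand mid [443.5 249.6] 108.0 h 8.2
```

>>> carry_out --pt "-0.0015 -0.01 0.03" --pt "-0.0015 -0.01 0.08" --pt "-0.0015 -0.01 0.106" --pt "-0.0015 -0.01 0.106" --pt "-0.0015 -0.01 0.106" --pt "-0.0015 -0.01 0.106" --pt "-0.0015 -0.01 0.106" --pt "-0.0015 -0.01 0.106" --roll '[0.7,0.7,0.7,0.7,0.7,0.7,0.7,0.7]' --claw '[0.03,0.03,0.03,0.03,0.018,0.008,0.006,0.006]'

```text
clock: 19.02
position: [438.6, 331.9, 179.0]
ee_rot: [0.997, -0.073, 0.001, -0.001]
contact_force: [-0.4, -0.6, 6.2]
gripper_width: 12.4
grasp_force: 59.2
```

>>> carry_out --pt "0 0 0" --pt "0 0 -0.02" --pt "0 0 -0.07" --pt "0 0 -0.13" --pt "0 0 -0.19" --pt "0 0 -0.19" --pt "0 0 -0.19" --roll '[0,0,0,0,0,0,0]' --claw '[0.006,0.006,0.006,0.006,0.006,0.006,0.006]'

```text
clock: 19.9
position: [437.6, 330.9, 367.0]
ee_rot: [0.997, -0.073, -0.0, -0.0]
contact_force: [-0.5, -0.8, -1.8]
gripper_width: 12.1
grasp_force: 58.8
```

>>> carry_out --pt "0.102 0.576 0" --pt "0.102 0.576 0" --pt "0.102 0.576 0" --pt "0.102 0.576 0" --pt "0.102 0.576 0" --pt "0.102 0.576 0" --pt "0.102 0.576 0" --pt "0.102 0.576 0" --roll '[-8.4,-8.4,-8.4,-8.4,-8.4,-8.4,-8.4,-8.4]' --claw '[0.006,0.006,0.006,0.006,0.006,0.006,0.006,0.006]'

```text
clock: 20.9
position: [451.9, -170.3, 365.4]
ee_rot: [1.0, 0.0, -0.002, -0.0]
contact_force: [1.1, 0.2, 0.5]
gripper_width: 12.0
grasp_force: 58.8
```

```bash
python3 -c "
from h import *
T,s=pose();print(T.round(3),s['joint_vel'].round(3))"
```

```text
[[ 1.00000e+00  0.00000e+00 -4.00000e-03  4.51908e+02]
 [ 0.00000e+00 -1.00000e+00  0.00000e+00 -1.70272e+02]
 [-4.00000e-03 -0.00000e+00 -1.00000e+00  3.65382e+02]
 [ 0.00000e+00  0.00000e+00  0.00000e+00  1.00000e+00]] [-1.121  0.288  0.36   0.002 -0.066  1.111]
```

>>> carry_out --pt "0 0.07 0" --pt "0 0.07 0" --pt "0 0.07 0.04" --pt "0 0.07 0.08" --pt "0 0.07 0.08" --pt "0 0.07 0.08" --roll '[0,0,0,0,0,0]' --claw '[0.006,0.006,0.006,0.006,0.006,0.006]'

```text
clock: 21.65
position: [453.3, -238.0, 287.9]
ee_rot: [1.0, 0.001, 0.0, 0.0]
contact_force: [0.8, -0.4, 1.0]
gripper_width: 12.2
grasp_force: 58.9
```

```bash
python3 look.py w10.png rest_a
```

```text
21.65 [[1.0, 0.002, 0.0, 453.278], [0.002, -1.0, -0.001, -238.011], [0.0, 0.001, -1.0, 287.862], [0.0, 0.0, 0.0, 1.0]]
rest_a [111.9 205.7] 0.64 [ 454.2 -105.5   12. ] [ 454.9 -106.4   13.8]
rest_a [390.4 206.7] 0.59 [ 453.5 -328.8   12. ] [ 454.3 -328.    14.2]
rest_a [297.3 208.4] 0.58 [ 452.  -254.1   12. ] [ 452.4 -254.    13.2]
rest_a [202.1 202.7] 0.57 [ 456.8 -177.9   12. ] [ 457.1 -178.2   12.9]
```

View pics/w10.png

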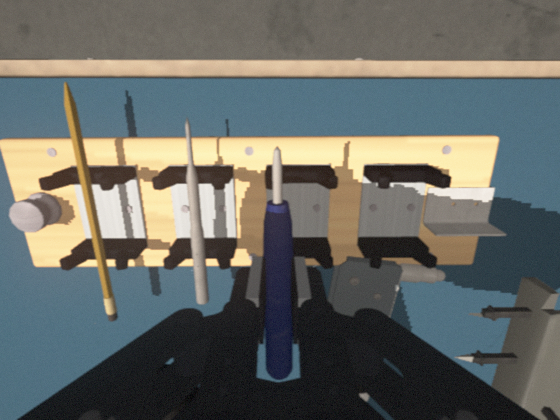

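The deburrer hangs straight at (278,150–378) about 16 mm short of the third rest's middle, so I'll shift it and lower.

>>> carry_out --pt "0.002 0.016 0" --pt "0.002 0.016 0.01" --pt "0.002 0.016 0.04" --pt "0.002 0.016 0.064" --pt "0.002 0.016 0.064" --pt "0.002 0.016 0.064" --roll '[0,0,0,0,0,0]' --claw '[0.006,0.006,0.006,0.006,0.006,0.006]'

```text
clock: 22.5
position: [455.0, -254.6, 223.8]
ee_rot: [1.0, 0.0, 0.0, 0.0]
contact_force: [0.0, -0.4, -0.5]
gripper_width: 12.3
grasp_force: 58.9
```

>>> carry_out --pt "0 0 0.006" --pt "0 0 0.008" --pt "0 0 0.0085" --pt "0 0 0.0085" --roll '[0,0,0,0]' --claw '[0.006,0.006,0.006,0.006]'

```text
clock: 23.0
position: [454.6, -254.3, 215.0]
ee_rot: [1.0, 0.0, 0.0, 0.0]
contact_force: [-0.4, 0.8, 0.9]
gripper_width: 12.2
grasp_force: 59.1
```

>>> carry_out --pt "0 0 0" --pt "0 0 0" --pt "0 0 0" --pt "0 0 0" --pt "0 0 -0.02" --pt "0 0 -0.07" --pt "0 0 -0.12" --pt "0 0 -0.12" --roll '[0,0,0,0,0,0,0,0]' --claw '[0.014,0.018,0.025,0.03,0.03,0.03,0.03,0.03]'

```text
clock: 24.0
position: [455.7, -254.7, 339.2]
ee_rot: [1.0, 0.0, 0.005, 0.001]
contact_force: [0.1, -0.2, -0.1]
gripper_width: 30.4
grasp_force: 0.0
```

```bash
python3 look.py w11.png deburrer_mid scriber_mid pencil_mid rest_a
```

```text
24.0 [[1.0, 0.001, 0.01, 455.654], [0.001, -1.0, -0.003, -254.657], [0.01, 0.003, -1.0, 339.153], [0.0, 0.0, 0.0, 1.0]]
deburrer_mid [276.7 200. ] 0.79 [ 446.5 -254.7    7.5] [ 459.8 -254.8   50. ]
scriber_mid [189.6 202. ] 0.66 [ 443.7 -168.7    5. ] [ 455.7 -179.4   42.4]
pencil_mid [106.5 198.6] 0.97 [447.  -86.7   4. ] [ 540.8 -255.2  308. ]
rest_a [354.  193.6] 0.94 [ 454.3 -328.8   12. ] [ 454.9 -328.2   14.3]
rest_a [120.7 193.4] 0.89 [ 454.7 -105.6   12. ] [ 454.9 -106.1   13. ]
rest_a [275.  194.9] 0.79 [ 453.  -253.1   12. ] [ 464.2 -253.4   49.8]
rest_a [197.4 193.3] 0.72 [ 454.7 -178.9   12. ] [ 455.2 -179.3   13.8]
rest_a [405.4 191.4] 0.57 [ 456.4 -377.8   12. ] [ 456.  -378.3   10.8]
```

View pics/w11.png

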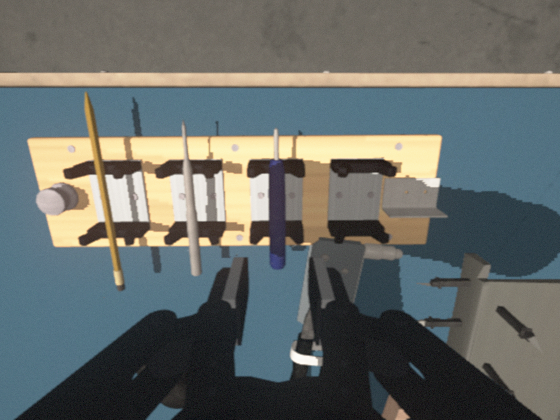

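The deburrer lies in the third rest (277,130–268) and the others are unmoved. Next is the punch.

>>> carry_out --pt "-0.011 -0.506 0" --pt "-0.011 -0.506 0" --pt "-0.011 -0.506 0" --pt "-0.011 -0.506 0" --pt "-0.011 -0.506 0" --pt "-0.011 -0.506 0" --pt "-0.011 -0.506 0" --pt "-0.011 -0.506 0" --roll '[2.6,2.6,2.6,2.6,2.6,2.6,2.6,2.6]' --claw '[0.03,0.03,0.03,0.03,0.03,0.03,0.03,0.03]'

```text
clock: 25.25
position: [443.1, 247.6, 333.5]
ee_rot: [1.0, -0.022, -0.001, 0.001]
contact_force: [1.8, 0.4, -0.5]
gripper_width: 30.0
grasp_force: 0.0
```

>>> carry_out --pt "0 0 0.03" --pt "0 0 0.05" --pt "0 0 0.05" --pt "0 0 0.05" --roll '[0,0,0,0]' --claw '[0.03,0.03,0.03,0.03]'

```text
clock: 25.75
position: [444.0, 245.6, 284.8]
ee_rot: [1.0, -0.023, 0.0, 0.0]
contact_force: [-0.2, 0.4, 0.9]
gripper_width: 30.0
grasp_force: 0.0
```

```bash
python3 look.py w12.png punch_mid
cat > proj.py <<'E'
from h import *
p=dict(np.load("last.npz")); W=np.linalg.inv(p["W"])
def px(q):
    c=W[:3,:3]@q+W[:3,3]; u=p["mtx"]@[c[0],-c[1],-c[2]]; return tuple((u[:2]/u[2]).round(1).tolist())
m=np.array([443.7,249.5,6]); a=np.radians(-2.6); d=54*np.array([np.cos(a),np.sin(a),0])
print(f"dict(punch=({px(m+d)},{px(m-d)}))")
E
A=$(python3 proj.py); echo "$A"; python3 tools.py "$A"
```

```text
25.75 [[0.999, -0.045, 0.0, 443.951], [-0.045, -0.999, -0.0, 245.611], [0.0, 0.0, -1.0, 284.827], [0.0, 0.0, 0.0, 1.0]]
punch_mid [273.9 205.8] 0.68 [444.  248.5   6. ] [445.4 248.3  10.3]
dict(punch=((272.2, 138.7),(273.0, 265.1)))
punch mid [443.7 248.5] len 110 108 wid 19 ang deg -2.4 | hand mid [443.7 249.5] 108.0 h 7.6
```

>>> carry_out --pt "0 -0.0033 0.03" --pt "0 -0.0033 0.08" --pt "0 -0.0033 0.107" --pt "0 -0.0033 0.107" --pt "0 -0.0033 0.107" --pt "0 -0.0033 0.107" --pt "0 -0.0033 0.107" --pt "0 -0.0033 0.107" --roll '[0,0,0,0,0,0,0,0]' --claw '[0.03,0.03,0.03,0.03,0.018,0.008,0.004,0.004]'

```text
clock: 26.85
position: [444.4, 249.4, 179.6]
ee_rot: [1.0, -0.022, 0.001, -0.001]
contact_force: [-0.5, -0.6, 6.8]
gripper_width: 8.1
grasp_force: 59.0
```

>>> carry_out --pt "0 0 0" --pt "0 0 -0.02" --pt "0 0 -0.07" --pt "0 0 -0.13" --pt "0 0 -0.19" --pt "0 0 -0.19" --pt "0 0 -0.19" --roll '[0,0,0,0,0,0,0]' --claw '[0.004,0.004,0.004,0.004,0.004,0.004,0.004]'

```text
clock: 27.72
position: [443.2, 248.3, 367.6]
ee_rot: [1.0, -0.023, -0.0, -0.0]
contact_force: [0.6, -0.1, -1.5]
gripper_width: 8.1
grasp_force: 58.8
```

>>> carry_out --pt "0.037 0.5 0" --pt "0.037 0.5 0" --pt "0.037 0.5 0" --pt "0.037 0.5 0" --pt "0.037 0.5 0" --pt "0.037 0.5 0" --pt "0.037 0.5 0" --pt "0.037 0.5 0" --roll '[-2.6,-2.6,-2.6,-2.6,-2.6,-2.6,-2.6,-2.6]' --claw '[0.004,0.004,0.004,0.004,0.004,0.004,0.004,0.004]'

```text
clock: 28.72
position: [457.5, -252.9, 365.7]
ee_rot: [1.0, 0.0, -0.002, -0.001]
contact_force: [1.1, 0.3, 0.7]
gripper_width: 8.1
grasp_force: 58.8
```

```bash
python3 look.py w13.png rest_a
python3 - <<'E'
from h import *
p=cam("top"); K=p["mtx"]; z=p["z_map"]; v,u=np.nonzero(z>0)
X=np.c_[(u-K[0,2])/K[0,0],-(v-K[1,2])/K[1,1],-np.ones(len(u))]*z[v,u][:,None]; W=np.array(p["W"])
X=X@W[:3,:3].T+W[:3,3]; X=X[(X[:,2]>60)&(X[:,1]<-330)&(X[:,0]>250)]
for x0 in range(250,560,40):
    a=X[(X[:,0]>=x0)&(X[:,0]<x0+40)]
    if len(a): print(x0,len(a),"ymax",a[:,1].max().round(),"z",a[:,2].min().round(),a[:,2].max().round())
E
```

```text
28.725 [[1.0, 0.0, -0.004, 457.545], [0.0, -1.0, 0.001, -252.892], [-0.004, -0.001, -1.0, 365.678], [0.0, 0.0, 0.0, 1.0]]
rest_a [204.9 182.9] 0.9 [ 455.3 -177.4   12. ] [ 456.  -178.    14.6]
rest_a [136.3 184.6] 0.83 [ 453.5 -106.3   12. ] [ 453.9 -106.9   13.3]
rest_a [351.  186.8] 0.82 [ 451.  -328.5   12. ] [ 451.5 -328.    13.9]
rest_a [278.3 183.9] 0.67 [ 454.2 -253.2   12. ] [ 503.8 -253.3  193.1]
250 799 ymax -435.0 z 60.0 102.0
290 806 ymax -434.0 z 60.0 110.0
330 776 ymax -435.0 z 60.0 114.0
370 342 ymax -435.0 z 60.0 70.0
```

>>> carry_out --pt "-0.003 0.076 0" --pt "-0.003 0.076 0" --pt "-0.003 0.076 0.05" --pt "-0.003 0.076 0.1" --pt "-0.003 0.076 0.14" --pt "-0.003 0.076 0.14" --pt "-0.003 0.076 0.14" --roll '[0,0,0,0,0,0,0]' --claw '[0.004,0.004,0.004,0.004,0.004,0.004,0.004]'

```text
clock: 29.75
position: [456.1, -326.5, 228.9]
ee_rot: [1.0, 0.001, 0.001, 0.0]
contact_force: [0.4, -0.2, 0.4]
gripper_width: 7.9
grasp_force: 59.0
```

>>> carry_out --pt "-0.001 0.002 0.005" --pt "-0.001 0.002 0.01" --pt "-0.001 0.002 0.0135" --pt "-0.001 0.002 0.0135" --pt "-0.001 0.002 0.0135" --roll '[0,0,0,0,0]' --claw '[0.004,0.004,0.004,0.004,0.004]'

```text
clock: 30.38
position: [454.4, -329.0, 214.9]
ee_rot: [1.0, 0.0, 0.0, 0.0]
contact_force: [-0.2, 1.6, 5.4]
gripper_width: 8.1
grasp_force: 59.9
```

>>> carry_out --pt "0 0 0" --pt "0 0 0" --pt "0 0 0" --pt "0 0 0" --pt "0 0 -0.02" --pt "0 0 -0.07" --pt "0 0 -0.12" --pt "0 0 -0.12" --roll '[0,0,0,0,0,0,0,0]' --claw '[0.01,0.015,0.022,0.03,0.03,0.03,0.03,0.03]'

```text
clock: 31.38
position: [455.2, -329.4, 338.8]
ee_rot: [1.0, 0.0, 0.005, 0.002]
contact_force: [-0.6, 0.4, -0.8]
gripper_width: 30.1
grasp_force: 0.0
```

>>> carry_out --pt "0 -0.06 -0.03" --pt "0 -0.08 -0.03" --pt "0 -0.08 -0.03" --pt "0 -0.08 -0.03" --roll '[0,0,0,0]' --claw '[0.03,0.03,0.03,0.03]'

```text
clock: 31.88
position: [454.1, -249.2, 363.4]
ee_rot: [1.0, 0.0, -0.001, -0.0]
contact_force: [0.5, 0.2, 0.3]
gripper_width: 30.0
grasp_force: 0.0
```

```bash
python3 look.py w14.png punch_mid deburrer_mid scriber_mid pencil_mid rest_a
```

```text
31.875 [[1.0, 0.0, -0.001, 454.134], [0.0, -1.0, 0.0, -249.178], [-0.001, -0.0, -1.0, 363.42], [0.0, 0.0, 0.0, 1.0]]
punch_mid [361.9 189.6] 0.64 [ 444.3 -337.6    6. ] [ 455.7 -327.    45.2]
deburrer_mid [283.3 187.7] 0.82 [ 446.9 -255.     7.5] [ 458.6 -254.3   48.6]
scriber_mid [201.9 188.9] 0.58 [ 444.9 -169.2    5. ] [ 455.5 -178.3   41.9]
pencil_mid [126.1 186.3] 0.58 [447.5 -89.3   4. ] [ 457.9 -107.5   41.2]
pencil_mid [354.7 181.5] 0.52 [ 452.6 -329.9    4. ] [ 454.9 -327.7   13. ]
rest_a [208.6 183.7] 0.95 [ 452.5 -178.3   12. ] [ 453.1 -178.8   14.2]
rest_a [136.9 182. ] 0.77 [ 454.3 -105.    12. ] [ 454.9 -105.9   14.1]
rest_a [354.4 180.5] 0.76 [ 455.7 -327.5   12. ] [ 456.3 -327.    14. ]
```

View pics/w14.png

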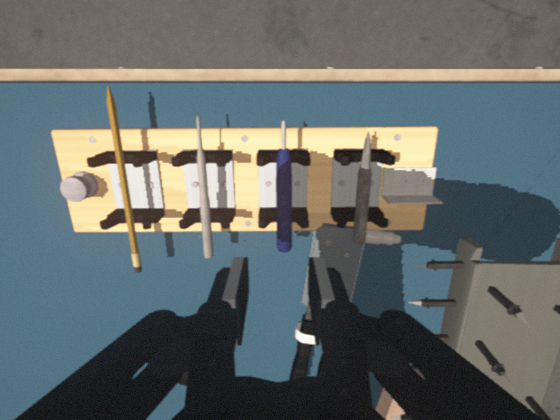

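The four tools lie in their rests: pencil (124,178), scriber (204,188), deburrer (284,187) and punch (363,188) next to the clip. Each middle measures within about 5 mm of its rest's middle at the right height, and the gripper is clear.

```bash
python3 -c "
from bench import *
print(job_done())"
```

```text
the job is handed in; nothing more can be done
None
```

All four tools are in their rests, in order punch, deburring tool, scriber, pencil from the angle clip to the knob; the job is handed in at about 32 s with no verdict returned, and my last measurement had each middle within about 5 mm of its rest's.

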